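# Set out the watchmaker's row

## Robot

A 6-joint arm with a two-finger parallel gripper is mounted at the origin on the work surface. World frame = base frame: x ahead of the robot, y to its left, z up, the work surface at z = 0. Lengths are in m, angles in rad, forces in N, time in s.
With the tool pointing down it reaches from about 0.375 to 0.9 m from the base axis. Payload 3.1 kg.
Tool frame: the origin (TCP) lies between the finger pads; the fingertips stand 11 mm ahead of it and the grasp point (between the pads) lies 8 mm behind it; z points along the fingers, y is the direction in which the jaws open and shut (so a half turn about z gives the same grasp; the last joint's range is limited). The gripper opens to 85 mm and grips with 20 to 120 N. Pads are 22 mm wide; open, the fingers measure 114 mm over their backs; the gripper's body (76 mm by 85 mm) begins 54 mm behind the grasp point. The pads swing forward as they close: fully open they stand 13 mm farther back than shut.
Start: joints at [0.936, 0.527, 1.433, -0, 1.181, -0.178], TCP at [0.275, 0.561, 0.242] pointing down, gripper open.
Joint ranges: [-3.08, 3.08], [-0.75, 2.2], [0.22, 2.44], [-1.43, 4.57], [0, 2.65], [-2.85, 2.85]. Speed limits (rad/s): [2.79, 2.79, 3.14, 3.14, 3.14, 3.14].

## Interface

Orientations are given as a unit quaternion [x, y, z, w].
In Python, from station import manip gives the robot as it stands.
- The arm moves only by the tool move_arm, never from a script. Its argument "deltas" is a list of rows, each a list of 5 numbers: the shift along the tool's x, y, z in units of 40 cm (1.0 is 40 cm), then the turn about the tool's z in units of 0.5 rad (1.0 is 0.5 rad), then the opening in per cent of the stroke, from 0 (shut) to 100 (fully open). In form: [[x, y, z, twist, grip], ...]. A call has exactly 8 rows; each row is the pose to reach, as a shift and turn from the pose commanded when the call began, along the tool's axes at that moment; what a row does not reach only later rows make up. A row lasts 1/12 s, in which the tool goes at most 41.7 mm and 7.16 degrees, less where a joint would pass 70% of its speed; a pose out of reach is approached as far as the arm can. A call with a number of a shift or a turn outside -1 to 1 is refused whole. A call with a gripper value outside its range is refused whole. The fingers move at their own pace and stop on an object; "force" is the grip in N (left out, the last holds). Time passes only in rows, so rows that repeat a pose let the fingers close, or fill a call up. It gives the time, the measured TCP pose, the force and the opening at its end, in the units of the state.
- manip.sense(): the state, without advancing time (a new reading comes with each control period).
- manip.snapshot(name): name is "scene" or "top"; returns (picture, depth): 420x560x3 uint8, red, green, blue; 420x560 float32, m along the optical axis (not along the pixel's ray), 0 where there is no reading.
- manip.get_calibration(name): a dict with "vfov" (degrees; the focal length in pixels is half the picture's height over the tangent of half this angle, whatever the lens; pixels are square), "cx", "cy" (the principal point, pixels), "pose" (4x4, takes a point from camera to world coordinates). Camera axes: x right, y down, z forward; pixel columns grow to the right and rows downward; lengths in m; the calibration is good to about 2 mm. A picture is of the moment at which its call begins. get_calibration takes no time and is no camera call.
- manip.sign_off(): hands the job in, once; it reports no verdict.
The state is a dict: "t": time; "q": joint angles; "qd": joint speeds; "tau": joint torques, N m; "tcp_pos": TCP position; "tool_rot": TCP orientation; "force": force on the tool from outside, world axes, zero at the start; "ft_torque": the same for the moment, N m; "finger_gap": opening from 0.0 (shut) to 1.0 (fully open).
Only numpy, scipy, OpenCV 4.12 (cv2) and the standard library are available. Lean on these libraries where they do the work, as an engineer would, in place of code of your own. Each camera call takes 0.05 s, during which the arm holds its last target.

## Task

Set out the bench for a reassembly. Lay the steel watch with the black dial flat, dial up, in the middle of the blue cushion; stand the brass barrel in the middle of the aluminium dish and then put the green glass dome over it, flat on the dish's floor and centred; stand the green oil bottle midway between the cushion and the dish, and the black loupe, lens up as you found it, on the other side of the cushion, as far from its middle as the bottle is, so that loupe, cushion, bottle and dish form one straight, evenly spaced row. Leave the gold watch and the amber bottle where they are.

Things in the scene. Friction and masses are not known exactly. Their poses are not given: they have to be found in the camera images.
- cushion: Blue round casing cushion, fixed to the bench: 120 mm across, 16 mm high, firm flat top. Origin: centre of the underside, z up. It stands 230 mm (centre to centre) from the dish, to its left or right as the robot sees it; the line from one to the other runs along the cushion's own y axis (either direction), within 0.1 rad of the bench's left-right line.
- dish: Round aluminium dish, fixed to the bench: 120 mm across the rim, 9 mm high, flat floor 4 mm above the bench, 110 mm across inside. Origin: centre of the underside, z up.
- steel_watch: Steel wristwatch head, no strap: round case 48 mm across, 13 mm high at the dial; a straight lug bar 24 mm wide, 9 mm high runs under it, 58 mm from end to end along its own x; small crown at its own +y. Lies flat, dial up, at any turn. Origin: centre of the underside; z out of the dial. About 90 g. Goes on the cushion. Black dial with white hands and marks.
- barrel: Brass barrel with a toothed rim: drum 40 mm across (44 mm over the fine teeth on the lowest 5 mm) and 18 mm high, with a steel arbor 12 mm across on top, 30 mm high over all; about 120 g; grip it by the drum. Stands upright. Origin: centre of the underside, z up its axis. Goes in the dish.
- dome: Translucent blue-green glass dust dome with a black knob: open below, 82 mm across outside and 76 mm inside at the foot, inside height 54 mm, top 58 mm high; the knob on it is 18 mm across and 22 mm high (80 mm over all). About 100 g. Stands foot down, empty. Origin: centre of the foot's plane, z up its axis. Goes over the barrel in the dish.
- green_bottle: Green oil bottle with a white cap and a white band. Body 32 mm across and 46 mm high, cap 22 mm across, 69 mm high over all. Stands upright on the bench. Origin: centre of the underside, z up its axis. About 50 g. Goes midway between cushion and dish.
- loupe: Black eyeglass loupe, round, standing lens up: 38 mm across from 3 to 24 mm height, 32 mm across above 29 mm, 38 mm high, with a pale blue lens on top. About 40 g. Origin: centre of the underside, z up its axis. Goes in the row on the side of the cushion away from the dish.
- gold_watch: Gold wristwatch head, no strap: round case 48 mm across, 13 mm high at the dial; a straight lug bar 24 mm wide, 9 mm high runs under it, 58 mm from end to end along its own x; small crown at its own +y. Lies flat, dial up, at any turn. Origin: centre of the underside; z out of the dial. Bystander: stays where it is. White dial with black hands and marks.
- amber_bottle: Brown bottle with a black cap and a white band. Body 32 mm across and 46 mm high, cap 22 mm across, 69 mm high over all. Stands upright on the bench. Origin: centre of the underside, z up its axis. Bystander: stays where it is.
Things that resemble listed ones, but are neither listed nor needed, are in the scene too. There is more than one size of the cushion; the one meant has the size given above.

How it is judged:
At the end, for the whole second after the job is handed in: Watch dial up on the cushion (12 mm of centre); barrel on the dish floor (15 mm), dome over it (15 mm; 18 mm of barrel); bottle, loupe on the bench 100-130 mm from their neighbours, 15 mm of the row line. All upright within 7 deg, at rest; gold watch, amber bottle within 20 mm (horizontal distance between steel_watch and cushion below 0.012 m and z of steel_watch in the frame of cushion between 0.012 and 0.02 m and angle between each of steel_watch, barrel, dome, green_bottle, loupe's own z axis and vertical below 0.12 rad and horizontal distance between each of barrel, dome and dish below 0.015 m and z of barrel in the frame of dish between 0.001 and 0.008 m and horizontal distance between dome and barrel below 0.018 m and z of dome in the frame of dish between 0.001 and 0.008 m and horizontal distance between green_bottle and cushion between 0.1 and 0.13 m and horizontal distance between green_bottle and dish between 0.1 and 0.13 m and x of green_bottle in the frame of cushion between -0.015 and 0.015 m and height (world z) of each of green_bottle, loupe below 0.005 m and horizontal distance between loupe and cushion between 0.1 and 0.13 m and x of loupe in the frame of cushion between -0.015 and 0.015 m and horizontal distance between loupe and dish above 0.31 m and linear speed of each of steel_watch, barrel, dome, green_bottle, loupe below 0.02 m/s and angular speed of each of steel_watch, barrel, dome, green_bottle, loupe below 0.2 rad/s and distance of each of gold_watch, amber_bottle from where it was at the start of the episode below 0.02 m); the robot touches nothing.
It fails at once if the gold watch or the amber bottle is moved by more than 20 mm (distance of any of gold_watch, amber_bottle from where it was at the start of the episode above 0.02 m).
It also fails if it takes over 120 s, if anything falls off the work surface, if the arm or the gripper's body presses on something with over 40 N, if the wrist force passes 120 N, or if a joint passes its speed limit or range.

## Working session

There is one attempt and no reset: what is moved stays moved. The work goes in short steps, Python scripts to look and compute and a tool call to move; the robot and the scene stay as the last step left them, time stands still between calls to the robot, and variables do not carry over. Pictures are saved under pics/ and viewed, and the job is handed in when it is done.

Besides the shell and the picture viewer there is one more tool, called after "Call:" by a JSON object that holds its "op" and its "data". move_arm: Moves the arm, as the interface text tells. Its arguments: {"type":"object","properties":{"deltas":{"type":"array","items":{"type":"array","items":{"type":"number"}}},"force":{"type":"number"}},"required":["deltas"]}

```bash
ls; mkdir -p pics
python3 - <<'E'
from station import manip
import cv2,numpy as np
s=manip.sense();print(s)
for n in("scene","top"):
    p,d=manip.snapshot(n);np.savez(f"pics/{n}0.npz",p=p,d=d)
    cv2.imwrite(f"pics/{n}0.png",p[:,:,::-1]);print(n,manip.get_calibration(n),(d>0).mean())
E
```

```text
pics
{'t': 0.0, 'q': array([ 9.36483524e-01,  5.28486410e-01,  1.43391317e+00,  5.26781069e-06,
        1.18137912e+00, -1.78478991e-01]), 'qd': array([ 0.00122176, -0.00015378,  0.00040891, -0.00100378,  0.00029383,
       -0.00126958]), 'tau': array([-6.83592716e-04, -4.42350483e+01, -1.78023058e+01, -2.40300133e-04,
        8.22518341e-03, -2.77311921e-05]), 'tcp_pos': array([0.27467516, 0.56063614, 0.24131769]), 'tool_rot': array([ 2.25949633e-01,  9.74138372e-01, -1.00303200e-03, -4.34309361e-04]), 'force': array([-0.37117425, -0.39169077, -0.20018475]), 'ft_torque': array([-0.01810421, -0.00963229, -0.0232243 ]), 'finger_gap': 1.0051528512292736}
scene {'vfov': 50.85322029774167, 'cx': 277.6043853376876, 'cy': 214.63822273455344, 'pose': array([[-0.06973083,  0.67044112, -0.73867877,  1.26492329],
       [ 0.99756434,  0.04558025, -0.05279984,  0.08646863],
       [-0.00173002, -0.74056137, -0.6719865 ,  0.74303604],
       [ 0.        ,  0.        ,  0.        ,  1.        ]])} 0.9959013605442177
top {'vfov': 44.646663060495854, 'cx': 280.5343753569467, 'cy': 209.50232819403237, 'pose': array([[ 2.23833383e-02, -9.91400639e-01,  1.28933154e-01,
         3.49726878e-01],
       [-9.99743282e-01, -2.26497243e-02, -5.99993734e-04,
         4.15650356e-02],
       [ 3.51513457e-03, -1.28886625e-01, -9.91653106e-01,
         1.30399426e+00],
       [ 0.00000000e+00,  0.00000000e+00,  0.00000000e+00,
         1.00000000e+00]])} 0.996062925170068
```

View pics/scene0.png

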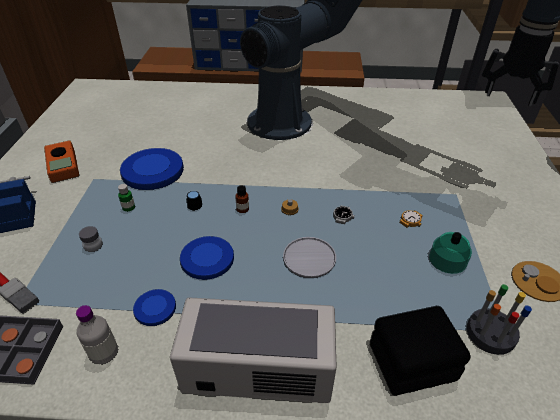

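View pics/top0.png

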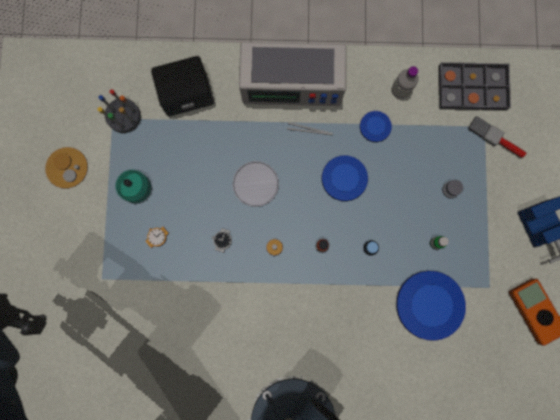

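```bash
cat > h.py <<'E'
import numpy as np,cv2
from station import manip
def K(n):
    c=manip.get_calibration(n);f=210/np.tan(np.radians(c['vfov'])/2);return f,c['cx'],c['cy'],np.array(c['pose'])
def ray(n,u,v,z):
    f,cx,cy,T=K(n);d=T[:3,:3]@np.array([(u-cx)/f,(v-cy)/f,1]);o=T[:3,3];return o+d*(z-o[2])/d[2]
def proj(n,p):
    f,cx,cy,T=K(n);q=T[:3,:3].T@(np.array(p)-T[:3,3]);return f*q[0]/q[2]+cx,f*q[1]/q[2]+cy
def cloud(n,d):
    f,cx,cy,T=K(n);v,u=np.mgrid[:420,:560];P=np.stack([(u-cx)/f*d,(v-cy)/f*d,d],-1);return P@T[:3,:3].T+T[:3,3]
E
python3 - <<'E'
from h import *
for n in("scene","top"):
    z=np.load(f"pics/{n}0.npz");p,d=z['p'],z['d'];C=cloud(n,d)
    print(n,'f',K(n)[0])
    L=dict(top=dict(cush=(345,178),c2=(376,127),c3=(431,305),dish=(256,184),bench=(300,215),dome=(134,186),gw=(157,237),sw=(223,241),brl=(275,247),amb=(322,245),lp=(371,247),gb=(440,242),jar=(453,188)),
     scene=dict(cush=(207,257),c2=(155,307),c3=(152,168),dish=(309,257),bench=(260,257),dome=(451,252),gw=(411,218),sw=(343,213),brl=(290,206),amb=(242,197),lp=(194,199),gb=(126,196),jar=(91,238)))[n]
    for k,(u,v) in L.items(): print(k,C[v,u].round(3))
    big=[]
    # enlarged crops
def crop(n,x,y,w,h,s):
    p=np.load(f"pics/{n}0.npz")['p'][y:y+h,x:x+w,::-1];return cv2.resize(p,None,fx=s,fy=s,interpolation=cv2.INTER_CUBIC)
cv2.imwrite("pics/c_top.png",crop("top",100,115,390,175,2))
cv2.imwrite("pics/c_sc.png",crop("scene",70,180,400,110,2))
E
```

```text
scene f 441.7293871920271
cush [ 0.615 -0.117  0.015]
c2 [ 0.754 -0.196  0.014]
c3 [ 0.307 -0.327  0.023]
dish [0.589 0.109 0.003]
bench [ 0.597 -0.001  0.004]
dome [0.6   0.408 0.054]
gw [0.451 0.355 0.012]
sw [0.446 0.19  0.014]
brl [0.432 0.058 0.016]
amb [ 0.443 -0.06   0.049]
lp [ 0.442 -0.181  0.034]
gb [ 0.456 -0.346  0.046]
jar [ 0.6   -0.379  0.042]
top f 511.4395925868445
cush [ 0.603 -0.123  0.014]
c2 [ 0.739 -0.202  0.014]
c3 [ 0.287 -0.336  0.023]
dish [0.584 0.106 0.003]
bench [ 0.506 -0.01  -0.002]
dome [0.563 0.405 0.054]
gw [0.441 0.352 0.011]
sw [0.434 0.184 0.011]
brl [0.421 0.052 0.032]
amb [ 0.426 -0.061  0.071]
lp [ 0.426 -0.185  0.04 ]
gb [ 0.44  -0.345  0.073]
jar [ 0.578 -0.389  0.043]
```

View pics/c_top.png

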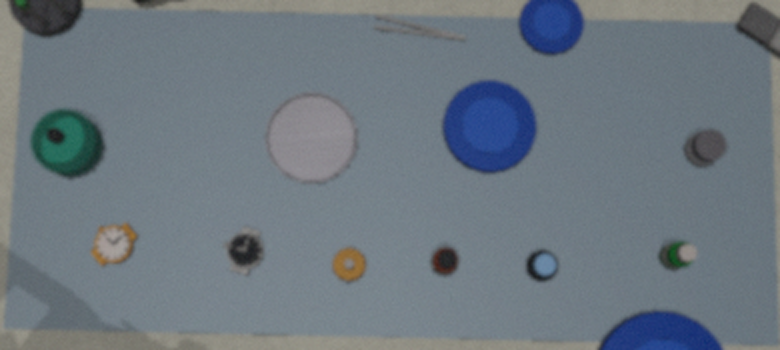

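View pics/c_sc.png

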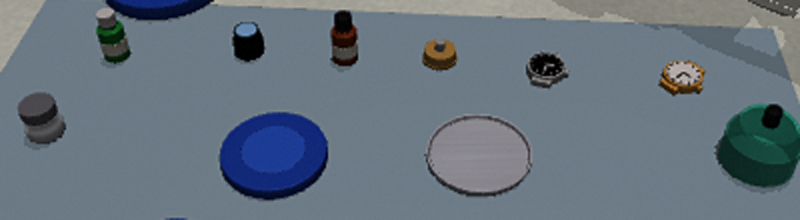

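```bash
cat >> h.py <<'E'
def blob(img,lo,hi,box):
    x,y,w,h=box;hsv=cv2.cvtColor(np.ascontiguousarray(img[y:y+h,x:x+w]),cv2.COLOR_RGB2HSV)
    m=cv2.inRange(hsv,np.array(lo),np.array(hi));cs,_=cv2.findContours(m,cv2.RETR_EXTERNAL,cv2.CHAIN_APPROX_NONE)
    c=max(cs,key=cv2.contourArea);return c+np.array([[x,y]])
def fitpl(n,c,z):
    P=np.array([ray(n,*q[0],z)[:2] for q in c],np.float32)
    (e,ax,a)=cv2.fitEllipse(P) if len(P)>=5 else ((0,0),(0,0),0)
    return np.round(e,4),np.round(ax,4),round(a)
E
python3 - <<'E'
from h import *
I={n:np.load(f"pics/{n}0.npz")['p'] for n in("scene","top")}
def hs(n,u,v): return cv2.cvtColor(I[n][v:v+1,u:u+1].copy(),cv2.COLOR_RGB2HSV)[0,0]
for n,us in dict(top=[(345,178),(325,178),(256,184),(300,215),(275,252),(134,196),(371,247)],scene=[(309,257),(260,257),(194,204)]).items():
    print(n,[(u,hs(n,*u).tolist()) for u in us])
blue=([108,150,60],[125,255,255])
for n,bx in dict(top=dict(A=(310,145,70,70),B=(352,105,50,42),C=(385,260,95,90)),scene=dict(A=(170,225,75,60),B=(125,280,60,50),C=(110,140,85,55))).items():
    for k,b in bx.items():
        c=blob(I[n],*blue,b); print(n,k,cv2.boundingRect(c),fitpl(n,c,.016 if k!='C' else .022))
E
```

```text
top [((345, 178), [110, 188, 145]), ((325, 178), [112, 181, 128]), ((256, 184), [133, 12, 146]), ((300, 215), [102, 37, 139]), ((275, 252), [17, 155, 148]), ((134, 196), [83, 149, 77]), ((371, 247), [105, 92, 164])]
scene [((309, 257), [133, 12, 146]), ((260, 257), [103, 49, 134]), ((194, 204), [30, 255, 1])]
top A (323, 156, 44, 45) (array([ 0.6031, -0.121 ]), array([0.1115, 0.1136]), 67)
top B (361, 112, 30, 30) (array([ 0.7411, -0.2003]), array([0.0758, 0.077 ]), 63)
top C (397, 271, 68, 69) (array([ 0.2878, -0.3355]), array([0.1635, 0.1648]), 157)
scene A (180, 236, 54, 40) (array([ 0.6094, -0.1197]), array([0.1163, 0.1167]), 106)
scene B (133, 289, 42, 35) (array([ 0.7518, -0.1983]), array([0.0802, 0.0809]), 124)
scene C (120, 148, 63, 37) (array([ 0.2924, -0.3345]), array([0.1644, 0.1664]), 5)
```

Run:
```python
from h import *
I={n:np.load(f"pics/{n}0.npz")['p'] for n in("scene","top")}
# mat mask straightness
for n in I:
    hsv=cv2.cvtColor(I[n],cv2.COLOR_RGB2HSV);m=cv2.inRange(hsv,np.array([96,28,60]),np.array([110,90,200]))
    cv2.imwrite(f"pics/mat_{n}.png",m)
    for u in ([110,150,190,230,270,310,350,390,430,470] if n=="top" else []):
        col=np.where(m[100:300,u])[0]; print(u,col.min()+100,col.max()+100)
    # white-ish dish
    b=(225,155,60,60) if n=="top" else (275,230,70,55)
    c=blob(I[n],[115,0,90],[180,40,255],b);print(n,'dish',cv2.boundingRect(c),fitpl(n,c,.009))
```

```text
scene dish (283, 239, 53, 37) (array([0.5908, 0.109 ]), array([0.1109, 0.1178]), 0)
110 165 278
150 120 279
190 121 280
230 122 280
270 123 281
310 124 282
350 125 283
390 133 284
430 127 269
470 131 286
top dish (233, 162, 45, 45) (array([0.5841, 0.1071]), array([0.1129, 0.1132]), 1)
```

View pics/mat_scene.png

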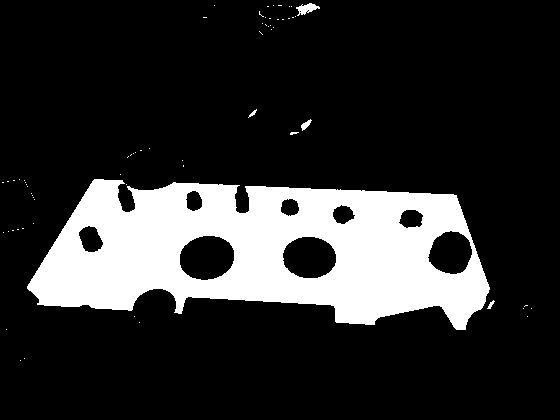

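View pics/mat_top.png

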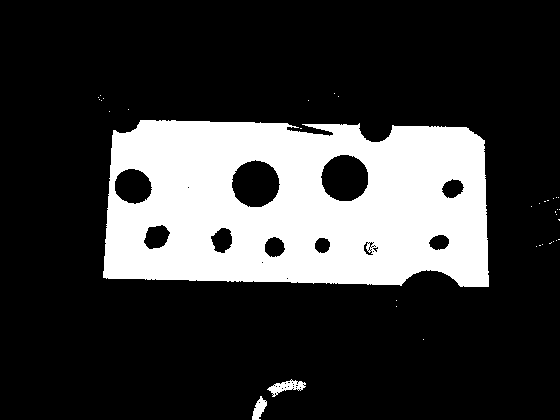

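Run:
```python
from h import *
Z={n:np.load(f"pics/{n}0.npz") for n in("scene","top")}
bx=dict(top=dict(dome=(110,165,50,42),gw=(140,220,36,34),sw=(208,224,32,32),brl=(262,234,26,26),amb=(310,234,26,24),lp=(360,236,24,24),gb=(426,230,28,22),cush=(318,150,56,56),dish=(228,156,56,56)),
 scene=dict(dome=(425,228,50,46),gw=(396,206,32,25),sw=(330,203,28,24),brl=(278,195,26,24),amb=(232,183,20,34),lp=(184,188,20,24),gb=(115,181,23,33),cush=(172,228,70,54),dish=(278,232,62,52)))
top=dict(dome=.08,gw=.013,sw=.013,brl=.018,amb=.069,lp=.038,gb=.069,cush=.016,dish=.009)
for n in Z:
    C=cloud(n,Z[n]['d'])
    for k,(x,y,w,h) in bx[n].items():
        q=C[y:y+h,x:x+w].reshape(-1,3);t=top[k]
        m=abs(q[:,2]-t)<(.004 if t<.02 else .007)
        if k in('dish',): m=(q[:,2]>.006)&(q[:,2]<.02)
        s=q[m][:,:2].astype(np.float32);(cx,cy),r=cv2.minEnclosingCircle(s) if len(s) else ((0,0),0)
        print(n,k,len(s),'mean',s.mean(0).round(4),'circ',round(cx,4),round(cy,4),'d',round(2*r,4),'zmax',q[:,2].max().round(3))
def cr(n,k,s):
    x,y,w,h=bx[n][k];return cv2.resize(Z[n]['p'][y-4:y+36,x-4:x+36,::-1],(380,380),interpolation=cv2.INTER_CUBIC)
cv2.imwrite("pics/watch.png",np.hstack([cr("top","sw",0),cr("scene","sw",0)]))
```

```text
scene dome 60 mean [0.5751 0.4179] circ 0.5738 0.4194 d 0.0216 zmax 0.743
scene gw 235 mean [0.4487 0.3548] circ 0.4481 0.3565 d 0.0601 zmax 0.743
scene sw 228 mean [0.4445 0.1888] circ 0.442 0.1888 d 0.062 zmax 0.743
scene brl 122 mean [0.4309 0.0564] circ 0.4268 0.058 d 0.0435 zmax 0.743
scene amb 61 mean [ 0.4354 -0.0622] circ 0.4335 -0.063 d 0.0236 zmax 0.743
scene lp 107 mean [ 0.4331 -0.1851] circ 0.4303 -0.1877 d 0.0356 zmax 0.743
scene gb 61 mean [ 0.4492 -0.3518] circ 0.4465 -0.3525 d 0.0257 zmax 0.743
scene cush 1690 mean [ 0.6123 -0.1193] circ 0.6075 -0.12 d 0.1237 zmax 0.743
scene dish 417 mean [0.5884 0.11  ] circ 0.5885 0.108 d 0.1235 zmax 0.743
top dome 43 mean [0.5679 0.4168] circ 0.5666 0.4176 d 0.0196 zmax 1.304
top gw 246 mean [0.441  0.3539] circ 0.4405 0.3522 d 0.0578 zmax 1.304
top sw 239 mean [0.4376 0.1872] circ 0.4378 0.1898 d 0.0548 zmax 1.304
top brl 141 mean [0.4227 0.0549] circ 0.4231 0.0548 d 0.0392 zmax 1.304
top amb 64 mean [ 0.4286 -0.064 ] circ 0.4286 -0.064 d 0.0213 zmax 1.304
top lp 137 mean [ 0.4258 -0.1874] circ 0.4261 -0.1877 d 0.0329 zmax 1.304
top gb 68 mean [ 0.4425 -0.3541] circ 0.4425 -0.3549 d 0.0217 zmax 1.304
top cush 1436 mean [ 0.6026 -0.1216] circ 0.6037 -0.121 d 0.1198 zmax 1.304
top dish 323 mean [0.5851 0.1075] circ 0.5819 0.1033 d 0.1617 zmax 1.304
```

View pics/watch.png

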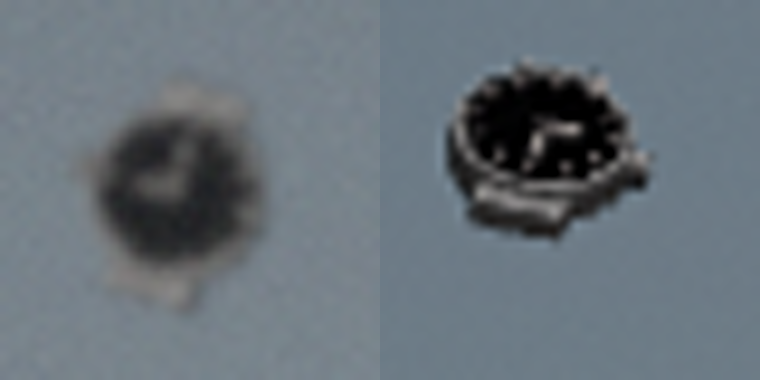

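```bash
cat >> h.py <<'E'
from scipy.spatial.transform import Rotation as R
def go(x,y,z,ang=None):
    s=manip.sense();r=R.from_quat(s['tool_rot']).as_matrix();d=r.T@(np.array([x,y,z])-s['tcp_pos'])
    a=np.degrees(np.arctan2(r[1,1],r[0,1]));tw=0
    if ang is not None: tw=-((ang-a+90)%180-90)
    print('t',round(s['t'],2),'tcp',s['tcp_pos'].round(4),'yang',round(a,1),'tilt',round(np.degrees(np.arccos(-r[2,2])),2),'q6',s['q'][5].round(2),'gap',round(s['finger_gap'],3),'F',s['force'].round(1))
    print('units',(d/.4).round(4),'twist',round(np.radians(tw)/.5,3))
E
python3 -c "
from h import *
go(.44,.188,.1,-15)"
```

```text
t 0.1 tcp [0.2747 0.5607 0.2414] yang 63.9 tilt 0.11 q6 -0.18 gap 0.998 F [-0.6 -0.7  0.1]
units [-0.7813 -0.654   0.3546] twist 2.754
```

Call:
{"op": "move_arm", "data": {"deltas": [[-0.04,-0.035,0.01,0.2,100],[-0.1,-0.08,0.03,0.4,100],[-0.18,-0.15,0.06,0.6,100],[-0.26,-0.21,0.09,0.8,100],[-0.33,-0.27,0.12,1,100],[-0.4,-0.33,0.15,1,100],[-0.46,-0.38,0.16,1,100],[-0.5,-0.41,0.16,1,100]], "force": 40}}

```text
t: 0.77
tcp_pos: [0.382, 0.3226, 0.1768]
tool_rot: [0.461, 0.888, -0.002, -0.001]
force: [-0.0, -0.8, -0.4]
finger_gap: 0.997
```

```bash
python3 -c "
from h import *
go(.44,.188,.1,-15)"
```

```text
t 0.77 tcp [0.382  0.3226 0.1768] yang 35.1 tilt 0.27 q6 -0.13 gap 0.997 F [-0.  -0.8 -0.4]
units [-0.3586 -0.074   0.1922] twist 1.75
```

Call:
{"op": "move_arm", "data": {"deltas": [[-0.07,-0.015,0.04,0.2,100],[-0.14,-0.03,0.07,0.4,100],[-0.22,-0.045,0.1,0.6,100],[-0.28,-0.06,0.13,0.8,100],[-0.33,-0.07,0.15,1,100],[-0.345,-0.07,0.15,1,100],[-0.345,-0.07,0.15,1,100],[-0.345,-0.07,0.15,1,100]]}}

```text
t: 1.43
tcp_pos: [0.4393, 0.1973, 0.1184]
tool_rot: [0.665, 0.747, 0.0, -0.0]
force: [-0.4, 0.1, 0.4]
finger_gap: 0.998
```

```bash
python3 -c "
from h import *
go(.44,.188,.1,-15)"
```

```text
t 1.43 tcp [0.4393 0.1973 0.1184] yang 6.6 tilt 0.02 q6 0.07 gap 0.998 F [-0.4  0.1  0.4]
units [-0.0232 -0.0009  0.0461] twist 0.755
```

Call:
{"op": "move_arm", "data": {"deltas": [[-0.01,0,0.02,0.2,100],[-0.023,0,0.04,0.4,100],[-0.023,-0.001,0.046,0.6,100],[-0.023,-0.001,0.046,0.755,100],[-0.023,-0.001,0.046,0.755,100],[-0.023,-0.001,0.046,0.755,100],[-0.023,-0.001,0.046,0.755,100],[-0.023,-0.001,0.046,0.755,100]]}}

```text
t: 2.1
tcp_pos: [0.4399, 0.1884, 0.1003]
tool_rot: [0.793, 0.609, 0.0, 0.0]
force: [0.3, 0.1, -0.3]
finger_gap: 1.0
```

Run:
```python
from h import *
go(.44,.188,.1,-15)
I=[]
for n in("top","scene"):
    p,d=manip.snapshot(n);np.savez(f"pics/{n}1.npz",p=p,d=d)
    u,v=map(int,proj(n,(.44,.188,.08)));print(n,u,v,proj(n,manip.sense()['tcp_pos']))
    I.append(cv2.resize(p[v-45:v+45,u-45:u+45,::-1],(390,390),interpolation=cv2.INTER_CUBIC))
cv2.imwrite("pics/w1.png",np.hstack(I))
```

```text
t 2.1 tcp [0.4399 0.1884 0.1003] yang -14.9 tilt 0.04 q6 0.43 gap 1.0 F [ 0.3  0.1 -0.3]
units [-0.0009  0.0006  0.0007] twist 0.003
top 218 236 (np.float64(217.35396609345634), np.float64(236.01244767112462))
scene 344 190 (np.float64(345.8463774828143), np.float64(183.77054845045052))
```

View pics/w1.png

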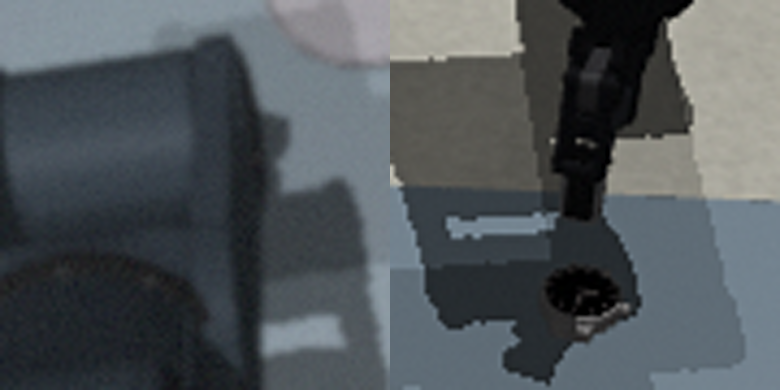

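Run:
```python
from h import *
d=np.load("pics/scene1.npz")['d'];C=cloud("scene",d)
for v in range(184,198,1): print(v,[C[v,u].round(3).tolist() for u in (340,343,346)])
```

```text
184 [[0.511, 0.167, 0.155], [0.512, 0.173, 0.155], [0.516, 0.179, 0.159]]
185 [[0.512, 0.167, 0.152], [0.514, 0.173, 0.154], [0.515, 0.18, 0.155]]
186 [[0.493, 0.169, 0.135], [0.491, 0.176, 0.134], [0.515, 0.18, 0.153]]
187 [[0.494, 0.17, 0.133], [0.491, 0.176, 0.131], [0.49, 0.183, 0.13]]
188 [[0.494, 0.17, 0.13], [0.494, 0.176, 0.13], [0.492, 0.183, 0.129]]
189 [[0.494, 0.17, 0.127], [0.496, 0.177, 0.129], [0.492, 0.184, 0.126]]
190 [[0.494, 0.17, 0.124], [0.495, 0.177, 0.126], [0.492, 0.184, 0.123]]
191 [[0.496, 0.17, 0.123], [0.496, 0.177, 0.124], [0.49, 0.184, 0.119]]
192 [[0.494, 0.171, 0.118], [0.495, 0.177, 0.119], [0.492, 0.184, 0.117]]
193 [[0.493, 0.171, 0.115], [0.497, 0.178, 0.118], [0.494, 0.184, 0.116]]
194 [[0.493, 0.172, 0.112], [0.496, 0.178, 0.115], [0.491, 0.185, 0.111]]
195 [[0.488, 0.172, 0.105], [0.491, 0.179, 0.108], [0.49, 0.186, 0.107]]
196 [[0.366, 0.186, 0.001], [0.488, 0.179, 0.103], [0.491, 0.186, 0.105]]
197 [[0.369, 0.186, 0.001], [0.369, 0.194, 0.001], [0.369, 0.202, 0.001]]
```

Call:
{"op": "move_arm", "data": {"deltas": [[0,0.005,0.04,0,100],[0,0.005,0.08,0,100],[0,0.005,0.12,0,100],[0,0.005,0.16,0,100],[0,0.005,0.2,0,100],[0,0.005,0.22,0,100],[0,0.005,0.227,0,100],[0,0.005,0.227,0,100]]}}

```text
t: 2.87
tcp_pos: [0.4416, 0.1873, 0.0087]
tool_rot: [0.794, 0.609, -0.0, -0.0]
force: [-0.3, -0.6, 0.5]
finger_gap: 1.002
```

```bash
cat > look.py <<'E'
import sys
from h import *
# look.py name x y z half cams
nm,x,y,z,hw=sys.argv[1],*map(float,sys.argv[2:6]);I=[]
for n in (sys.argv[6].split(',') if len(sys.argv)>6 else ["top","scene"]):
    p,d=manip.snapshot(n);np.savez(f"pics/{n}_{nm}.npz",p=p,d=d);u,v=map(int,proj(n,(x,y,z)));h=int(hw)
    u0,v0=max(u-h,0),max(v-h,0);c=p[v0:v0+2*h,u0:u0+2*h,::-1];I.append(cv2.resize(c,(390,390),interpolation=cv2.INTER_CUBIC));print(n,'crop origin',u0,v0,'scale',390/(2*h))
cv2.imwrite(f"pics/{nm}.png",np.hstack(I))
E
python3 -c "
from h import *
go(.442,.188,.009,-15)"; python3 look.py w2 .44 .188 .01 40 scene
```

```text
t 2.87 tcp [0.4416 0.1873 0.0087] yang -15.0 tilt 0.06 q6 0.43 gap 1.002 F [-0.3 -0.6  0.5]
units [ 0.002   0.0005 -0.0008] twist -0.001
scene crop origin 302 172 scale 4.875
```

View pics/w2.png

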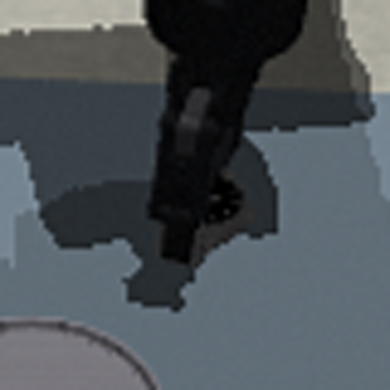

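Run:
```python
from h import *
print(ray("scene",348.2,219,.006), 'finger', ray("scene",302+180/4.875,172+262/4.875,.0085))
a=np.load("pics/scene0.npz")['p'];x,y=322,196
cv2.imwrite("pics/w3.png",cv2.resize(a[y:y+40,x:x+44,::-1],(792,720)[:2],interpolation=cv2.INTER_CUBIC)[:600])
x,y=204,222;a=np.load("pics/top0.npz")['p']
cv2.imwrite("pics/w4.png",cv2.resize(a[y:y+36,x:x+40,::-1],(660,594),interpolation=cv2.INTER_CUBIC))
```

```text
[0.45888012 0.20259981 0.006     ] finger [0.48715762 0.17878262 0.0085    ]
```

View pics/w3.png

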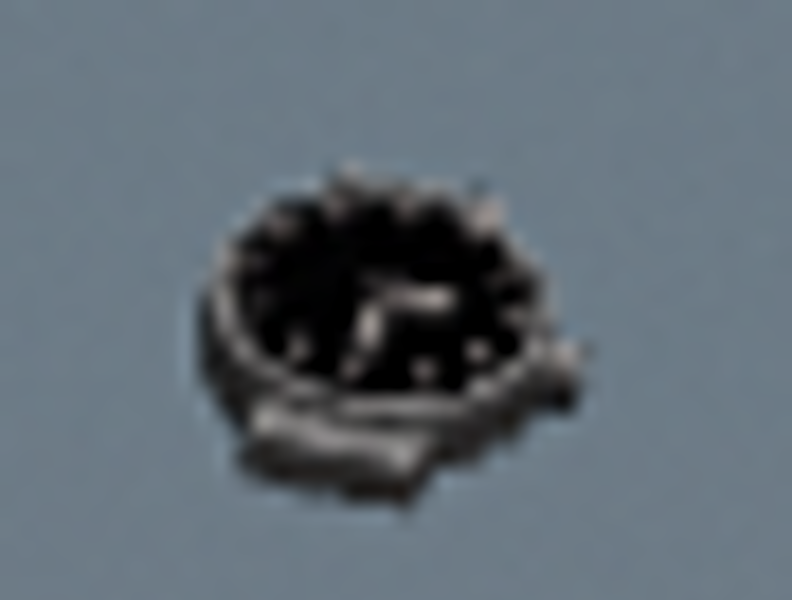

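View pics/w4.png

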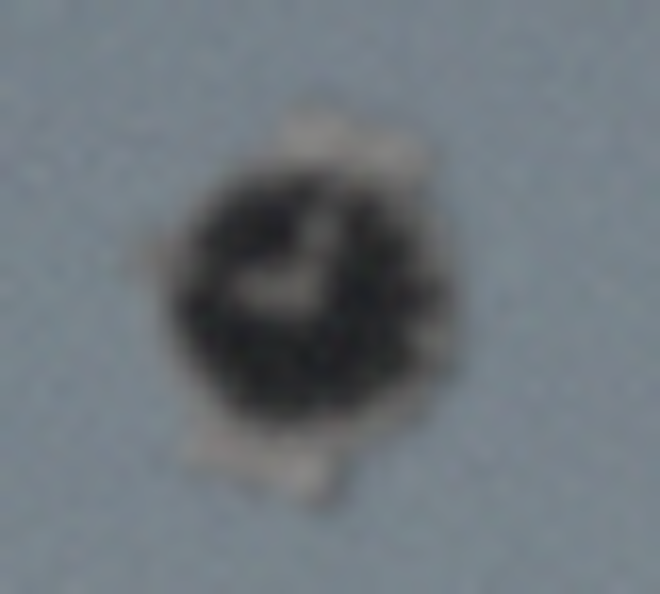

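Run:
```python
from h import *
print('top dial',ray("top",223.1-.5,240.2-.5,.013),'lugs',ray("top",204+260/16.5-.5,222+485/16.5-.5,.009),ray("top",204+358/16.5-.5,222+120/16.5-.5,.009))
print('scene dial',ray("scene",343.1-.5,212.7-.5,.013),'lug',ray("scene",340.9-.5,220.9-.5,.009))
print('finger',ray("scene",302+180/4.875-.5,172+262/4.875-.5,.0085))
```

```text
top dial [0.43736462 0.18531513 0.013     ] lugs [0.40916808 0.19315098 0.009     ] [0.46554434 0.18019556 0.009     ]
scene dial [0.44257618 0.18887876 0.013     ] lug [0.468501   0.18292784 0.009     ]
finger [0.48548671 0.17763808 0.0085    ]
```

Call:
{"op": "move_arm", "data": {"deltas": [[0,0,0,0,60],[0,0,0,0,60],[0,0,0,0,50],[0,0,0,0,50],[0,0,0,0,50],[0,0,0,0,50],[0,0,0,0,50],[0,0,0,0,50]], "force": 40}}

```text
t: 3.58
tcp_pos: [0.442, 0.1874, 0.0103]
tool_rot: [0.793, 0.609, 0.001, 0.0]
force: [-0.7, -0.5, 5.2]
finger_gap: 0.664
```

Call:
{"op": "move_arm", "data": {"deltas": [[0,0,-0.03,0,50],[0,0,-0.08,0,50],[0,0,-0.14,0,50],[0,0,-0.2,0,50],[0,0,-0.23,0,50],[0,0,-0.23,0,50],[0,0,-0.23,0,50],[0,0,-0.23,0,50]]}}

```text
t: 4.25
tcp_pos: [0.4413, 0.1872, 0.1007]
tool_rot: [0.794, 0.608, -0.0, -0.0]
force: [0.2, 0.4, -0.6]
finger_gap: 0.66
```

```bash
python3 -c "
from h import *
go(.607,-.12,.08)"; python3 look.py w5 .44 .188 .08 50
```

```text
t 4.25 tcp [0.4413 0.1872 0.1007] yang -15.0 tilt 0.05 q6 0.43 gap 0.66 F [ 0.2  0.4 -0.6]
units [-0.6342  0.5995  0.0516] twist 0.0
top crop origin 168 186 scale 3.9
scene crop origin 294 140 scale 3.9
```

View pics/w5.png

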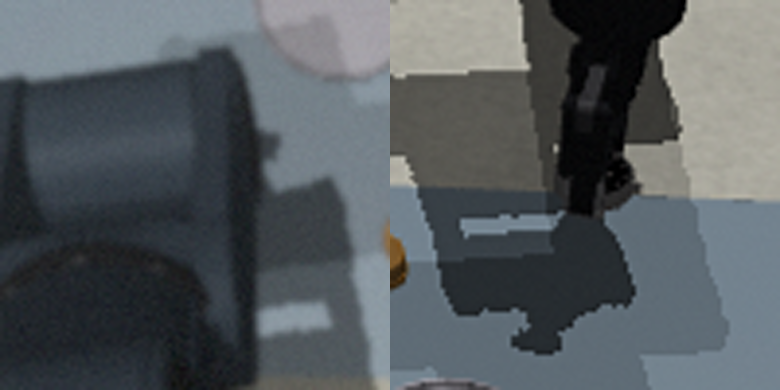

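Call:
{"op": "move_arm", "data": {"deltas": [[-0.03,0.028,0,0,50],[-0.09,0.085,0,0,50],[-0.16,0.15,0,0,50],[-0.23,0.22,0,0,50],[-0.3,0.285,0,0,50],[-0.37,0.35,0,0,50],[-0.44,0.416,0,0,50],[-0.5,0.473,0.01,0,50]]}}

```text
t: 5.02
tcp_pos: [0.5736, -0.0575, 0.0963]
tool_rot: [0.794, 0.608, -0.0, 0.0]
force: [1.3, -0.4, -2.0]
finger_gap: 0.66
```

Call:
{"op": "move_arm", "data": {"deltas": [[-0.04,0.038,0.01,0,50],[-0.08,0.076,0.02,0,50],[-0.11,0.104,0.03,0,50],[-0.134,0.126,0.04,0,50],[-0.134,0.126,0.04,0,50],[-0.134,0.126,0.04,0,50],[-0.134,0.126,0.04,0,50],[-0.134,0.126,0.04,0,50]]}}

```text
t: 5.68
tcp_pos: [0.6065, -0.1182, 0.0811]
tool_rot: [0.793, 0.609, -0.0, -0.001]
force: [-0.5, -0.4, -2.0]
finger_gap: 0.664
```

```bash
python3 -c "
from h import *
go(.607,-.12,.028)"
```

```text
t 5.68 tcp [ 0.6065 -0.1182  0.0811] yang -15.0 tilt 0.09 q6 -0.11 gap 0.664 F [-0.5 -0.4 -2. ]
units [-0.004   0.0024  0.1329] twist 0.0
```

Call:
{"op": "move_arm", "data": {"deltas": [[-0.004,0.002,0.03,0,50],[-0.004,0.002,0.06,0,50],[-0.004,0.002,0.09,0,50],[-0.004,0.002,0.11,0,50],[-0.004,0.002,0.125,0,50],[-0.004,0.002,0.134,0,50],[-0.004,0.002,0.136,0,50],[-0.004,0.002,0.136,0,50]]}}

```text
t: 6.35
tcp_pos: [0.6074, -0.1213, 0.0265]
tool_rot: [0.794, 0.608, -0.0, -0.0]
force: [0.4, -0.3, -1.3]
finger_gap: 0.662
```

Call:
{"op": "move_arm", "data": {"deltas": [[0,0,0,0,75],[0,0,0,0,80],[0,0,0,0,90],[0,0,0,0,90],[0,0,-0.03,0,100],[0,0,-0.08,0,100],[0,0,-0.14,0,100],[0,0,-0.2,0,100]]}}

```text
t: 7.02
tcp_pos: [0.6075, -0.1214, 0.108]
tool_rot: [0.794, 0.608, -0.0, -0.0]
force: [0.6, -0.9, 0.3]
finger_gap: 0.998
```

```bash
python3 -c "
from h import *
go(.428,.057,.12,90)"; python3 look.py w6 .607 -.12 .02 50
```

```text
t 7.02 tcp [ 0.6075 -0.1214  0.108 ] yang -15.0 tilt 0.04 q6 -0.11 gap 0.998 F [ 0.6 -0.9  0.3]
units [ 0.3143 -0.5491 -0.0296] twist 2.617
top crop origin 294 125 scale 3.9
scene crop origin 156 202 scale 3.9
```

View pics/w6.png

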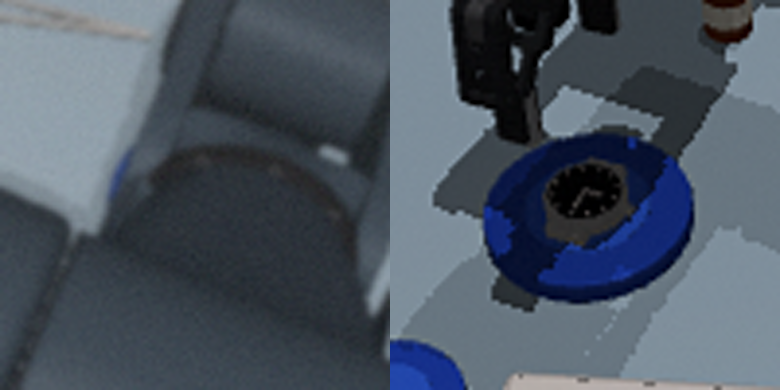

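Run:
```python
from h import *
print(ray("scene",156+(587-390)/3.9-.5,202+188/3.9-.5,.029))
print('cush top: left/right/far edges',[ray("scene",156+(u-390)/3.9-.5,202+v/3.9-.5,.016).round(4) for u,v in((485,205),(693,205),(605,133))])
```

```text
[ 0.60595955 -0.11963799  0.029     ]
cush top: left/right/far edges [array([ 0.6111, -0.1791,  0.016 ]), array([ 0.603 , -0.0604,  0.016 ]), array([ 0.5488, -0.1212,  0.016 ])]
```

```bash
python3 -c "
from h import *
go(.427,.057,.09,0)"
```

```text
t 7.12 tcp [ 0.6109 -0.1226  0.1118] yang -15.0 tilt 0.56 q6 -0.11 gap 1.0 F [ 0.6 -0.4  0.3]
units [ 0.3146 -0.5609  0.0488] twist -0.525
```

Call:
{"op": "move_arm", "data": {"deltas": [[0.015,-0.03,0,-0.1,100],[0.045,-0.08,0,-0.2,100],[0.08,-0.15,0,-0.3,100],[0.12,-0.21,0,-0.4,100],[0.16,-0.28,0,-0.525,100],[0.2,-0.35,0,-0.525,100],[0.24,-0.42,0,-0.525,100],[0.275,-0.48,0,-0.525,100]]}}

```text
t: 7.78
tcp_pos: [0.4486, 0.0358, 0.1068]
tool_rot: [0.707, 0.707, -0.0, -0.001]
force: [0.0, 0.1, 0.9]
finger_gap: 1.001
```

```bash
python3 -c "
from h import *
go(.427,.057,.06,0)"
```

```text
t 7.78 tcp [0.4486 0.0358 0.1068] yang -0.0 tilt 0.09 q6 -0.17 gap 1.001 F [0.  0.1 0.9]
units [ 0.053  -0.0538  0.1172] twist -0.0
```

Call:
{"op": "move_arm", "data": {"deltas": [[0.02,-0.02,0.01,0,100],[0.04,-0.04,0.03,0,100],[0.053,-0.054,0.06,0,100],[0.053,-0.054,0.09,0,100],[0.053,-0.054,0.11,0,100],[0.053,-0.054,0.115,0,100],[0.053,-0.054,0.117,0,100],[0.053,-0.054,0.117,0,100]]}}

```text
t: 8.45
tcp_pos: [0.43, 0.0554, 0.0598]
tool_rot: [0.707, 0.707, 0.0, 0.0]
force: [-0.2, 0.2, 0.1]
finger_gap: 0.998
```

```bash
python3 -c "
from h import *
go(.427,.057,.0165,0)"; python3 look.py b1 .427 .057 .02 40 scene
```

```text
t 8.45 tcp [0.43   0.0554 0.0598] yang -0.0 tilt 0.03 q6 -0.13 gap 0.998 F [-0.2  0.2  0.1]
units [ 0.0041 -0.0075  0.1083] twist -0.001
scene crop origin 249 163 scale 4.875
```

View pics/b1.png

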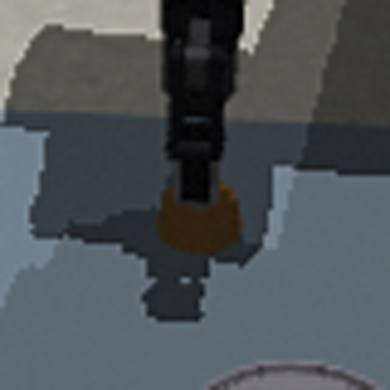

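Call:
{"op": "move_arm", "data": {"deltas": [[0.004,-0.007,0.02,0,100],[0.004,-0.007,0.045,0,100],[0.004,-0.007,0.07,0,100],[0.004,-0.007,0.09,0,100],[0.004,-0.007,0.1,0,100],[0.004,-0.007,0.105,0,90],[0.004,-0.007,0.105,0,70],[0.004,-0.007,0.105,0,60]]}}

```text
t: 9.17
tcp_pos: [0.4266, 0.0573, 0.0181]
tool_rot: [0.707, 0.707, 0.0, 0.0]
force: [0.6, 0.2, -0.7]
finger_gap: 0.637
```

Call:
{"op": "move_arm", "data": {"deltas": [[0,0,0,0,50],[0,0,0,0,30],[0,0,0,0,30],[0,0,0,0,30],[0,0,0,0,30],[0,0,0,0,30],[0,0,0,0,30],[0,0,0,0,30]], "force": 50}}

```text
t: 9.83
tcp_pos: [0.4264, 0.0573, 0.0187]
tool_rot: [0.707, 0.707, 0.0, 0.0]
force: [-0.1, -0.3, 4.9]
finger_gap: 0.439
```

Call:
{"op": "move_arm", "data": {"deltas": [[0,0,-0.03,0,30],[0,0,-0.06,0,30],[0,0,-0.1,0,30],[0,0,-0.14,0,30],[0,0,-0.17,0,30],[0,0,-0.18,0,30],[0,0,-0.18,0,30],[0,0,-0.18,0,30]]}}

```text
t: 10.5
tcp_pos: [0.4264, 0.0574, 0.0899]
tool_rot: [0.707, 0.707, 0.0, 0.0]
force: [-0.2, -0.7, -0.8]
finger_gap: 0.44
```

```bash
python3 -c "
from h import *
go(.589,.109,.06,0)"; python3 look.py b2 .427 .057 .08 40 scene
```

```text
t 10.5 tcp [0.4264 0.0574 0.0899] yang 0.0 tilt 0.02 q6 -0.13 gap 0.44 F [-0.2 -0.7 -0.8]
units [0.1291 0.4065 0.0749] twist 0.0
scene crop origin 250 144 scale 4.875
```

View pics/b2.png

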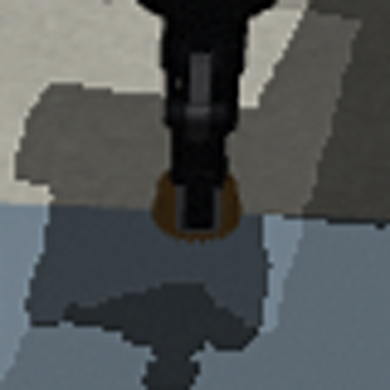

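Call:
{"op": "move_arm", "data": {"deltas": [[0.01,0.03,0,0,30],[0.03,0.09,0,0,30],[0.055,0.17,0,0,30],[0.08,0.25,0,0,30],[0.105,0.33,0.01,0,30],[0.122,0.38,0.03,0,30],[0.129,0.405,0.06,0,30],[0.129,0.405,0.075,0,30]]}}

```text
t: 11.22
tcp_pos: [0.5905, 0.1095, 0.0577]
tool_rot: [0.707, 0.707, 0.0, 0.0]
force: [0.8, 0.4, -0.6]
finger_gap: 0.44
```

```bash
python3 -c "
from h import *
go(.589,.109,.023,0)"
```

```text
t 11.22 tcp [0.5905 0.1095 0.0577] yang 0.0 tilt 0.05 q6 -0.0 gap 0.44 F [ 0.8  0.4 -0.6]
units [-0.0012 -0.0038  0.0867] twist 0.001
```

Call:
{"op": "move_arm", "data": {"deltas": [[0,0,0.02,0,30],[0,0,0.045,0,30],[0,0,0.065,0,30],[0,0,0.08,0,30],[0,0,0.087,0,30],[0,0,0.091,0,30],[0,0,0.092,0,30],[0,0,0.092,0,30]]}}

```text
t: 11.88
tcp_pos: [0.5886, 0.1089, 0.0234]
tool_rot: [0.707, 0.707, 0.0, 0.0]
force: [0.4, -0.6, -1.1]
finger_gap: 0.438
```

Call:
{"op": "move_arm", "data": {"deltas": [[0,0,0,0,50],[0,0,0,0,65],[0,0,0,0,75],[0,0,0,0,75],[0,0,-0.03,0,80],[0,0,-0.08,0,100],[0,0,-0.14,0,100],[0,0,-0.2,0,100]]}}

```text
t: 12.55
tcp_pos: [0.5881, 0.1089, 0.1044]
tool_rot: [0.707, 0.707, -0.0, -0.0]
force: [0.1, -0.5, -0.5]
finger_gap: 1.002
```

```bash
python3 -c "
from h import *
go(.574,.419,.14,0)"; python3 look.py b3 .589 .109 .02 45 scene
```

```text
t 12.55 tcp [0.5881 0.1089 0.1044] yang -0.0 tilt 0.04 q6 -0.0 gap 1.002 F [ 0.1 -0.5 -0.5]
units [ 0.7752 -0.0354 -0.0889] twist -0.0
scene crop origin 264 207 scale 4.333333333333333
```

View pics/b3.png

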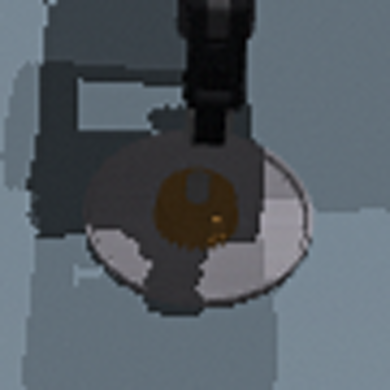

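Call:
{"op": "move_arm", "data": {"deltas": [[0.04,0,-0.02,0,100],[0.12,-0.005,-0.04,0,100],[0.22,-0.01,-0.05,0,100],[0.32,-0.015,-0.05,0,100],[0.42,-0.02,-0.05,0,100],[0.52,-0.025,-0.05,0,100],[0.6,-0.03,-0.05,0,100],[0.68,-0.035,-0.05,0,100]]}}

```text
t: 13.27
tcp_pos: [0.574, 0.3832, 0.1242]
tool_rot: [0.707, 0.707, 0.0, 0.0]
force: [0.0, 0.4, 0.3]
finger_gap: 1.004
```

Call:
{"op": "move_arm", "data": {"deltas": [[0.05,0,0,0,90],[0.08,0,0,0,80],[0.094,-0.003,0,0,70],[0.094,-0.003,0,0,60],[0.094,-0.003,0,0,60],[0.094,-0.003,0,0,60],[0.094,-0.003,0,0,60],[0.094,-0.003,0,0,60]]}}

```text
t: 13.93
tcp_pos: [0.5737, 0.4172, 0.1232]
tool_rot: [0.708, 0.706, -0.0, 0.0]
force: [-0.1, 0.0, 0.2]
finger_gap: 0.601
```

```bash
python3 -c "
from h import *
go(.573,.419,.074,0)"; python3 look.py d1 .573 .419 .09 45
```

```text
t 13.93 tcp [0.5737 0.4172 0.1232] yang -0.1 tilt 0.03 q6 0.47 gap 0.601 F [-0.1  0.   0.2]
units [ 0.0046 -0.0017  0.1229] twist -0.003
top crop origin 79 134 scale 4.333333333333333
scene crop origin 413 186 scale 4.333333333333333
```

View pics/d1.png

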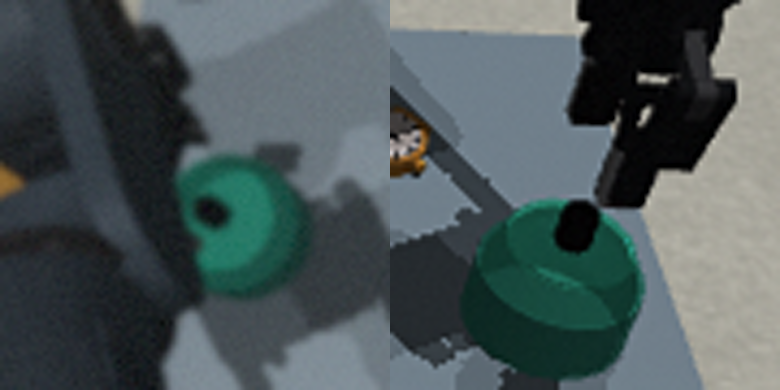

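Run:
```python
from h import *
f=lambda n,u,v,z,o:ray(n,o[0]+u/4.3333-.5,o[1]+v/4.3333-.5,z).round(4)
print('knob top',f("scene",583-390,211,.08,(413,186)),'top view',f("top",211,211,.08,(79,134)))
print('tip',f("scene",622-390,205,.114,(413,186)))
C=cloud("scene",np.load("pics/scene_d1.npz")['d'])
for v in(225,228,231): print([C[v,u].round(3).tolist() for u in(462,466,470)])
for v in(232,236,240): print('knob',[C[v,u].round(3).tolist() for u in(454,457,460)])
```

```text
knob top [0.572  0.4196 0.08  ] top view [0.5672 0.4145 0.08  ]
tip [0.6022 0.4216 0.114 ]
[[0.604, 0.407, 0.137], [0.611, 0.411, 0.144], [0.613, 0.418, 0.146]]
[[0.607, 0.408, 0.131], [0.614, 0.412, 0.138], [0.613, 0.42, 0.138]]
[[0.609, 0.409, 0.125], [0.614, 0.414, 0.13], [0.614, 0.422, 0.131]]
knob [[0.566, 0.414, 0.081], [0.566, 0.421, 0.081], [0.482, 0.468, 0.001]]
knob [[0.576, 0.413, 0.078], [0.575, 0.419, 0.078], [0.577, 0.424, 0.08]]
knob [[0.579, 0.415, 0.069], [0.58, 0.42, 0.07], [0.566, 0.433, 0.058]]
```

Call:
{"op": "move_arm", "data": {"deltas": [[0.004,-0.003,0.02,0,60],[0.004,-0.003,0.045,0,60],[0.004,-0.003,0.07,0,60],[0.004,-0.003,0.09,0,60],[0.004,-0.003,0.11,0,60],[0.004,-0.003,0.12,0,60],[0.004,-0.003,0.123,0,60],[0.004,-0.003,0.123,0,50]]}}

```text
t: 14.7
tcp_pos: [0.5719, 0.42, 0.0732]
tool_rot: [0.707, 0.707, -0.0, -0.0]
force: [0.1, -0.4, 0.2]
finger_gap: 0.503
```

Call:
{"op": "move_arm", "data": {"deltas": [[0,0,0,0,40],[0,0,0,0,30],[0,0,0,0,20],[0,0,0,0,10],[0,0,0,0,5],[0,0,0,0,5],[0,0,0,0,5],[0,0,0,0,5]], "force": 50}}

```text
t: 15.37
tcp_pos: [0.5723, 0.4203, 0.0745]
tool_rot: [0.707, 0.707, 0.0, 0.0]
force: [-0.1, 0.6, 3.7]
finger_gap: 0.184
```

```bash
python3 -c "
from h import *
go(.589,.109,.074,0)"; python3 look.py d2 .573 .419 .09 45 scene
```

```text
t 15.37 tcp [0.5723 0.4203 0.0745] yang 0.0 tilt 0.04 q6 0.48 gap 0.184 F [-0.1  0.6  3.7]
units [-0.7784  0.0418  0.001 ] twist 0.0
scene crop origin 413 186 scale 4.333333333333333
```

View pics/d2.png

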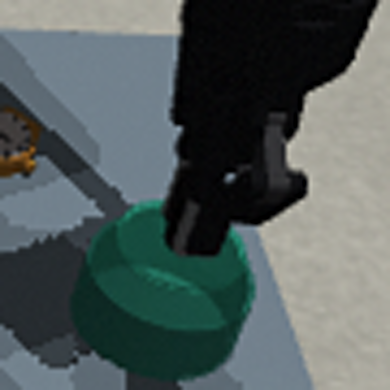

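Call:
{"op": "move_arm", "data": {"deltas": [[0,0,-0.02,0,5],[0,0,-0.05,0,5],[0,0,-0.09,0,5],[0,0,-0.13,0,5],[0,0,-0.16,0,5],[-0.01,0,-0.175,0,5],[-0.03,0,-0.175,0,5],[-0.06,0,-0.175,0,5]], "force": 60}}

```text
t: 16.08
tcp_pos: [0.5719, 0.3959, 0.1441]
tool_rot: [0.707, 0.708, 0.0, 0.0]
force: [0.1, -0.6, -1.0]
finger_gap: 0.186
```

Call:
{"op": "move_arm", "data": {"deltas": [[-0.05,0.003,0,0,5],[-0.11,0.006,0,0,5],[-0.18,0.01,0,0,5],[-0.25,0.015,0,0,5],[-0.32,0.02,0,0,5],[-0.39,0.024,0,0,5],[-0.46,0.028,0,0,5],[-0.53,0.032,0,0,5]]}}

```text
t: 16.75
tcp_pos: [0.5834, 0.1815, 0.1427]
tool_rot: [0.707, 0.707, -0.001, -0.001]
force: [-0.6, 0.4, -2.1]
finger_gap: 0.184
```

```bash
python3 -c "
from h import *
go(.589,.109,.145,0)"; python3 look.py d3 .573 .219 .09 60 scene
```

```text
t 16.75 tcp [0.5834 0.1815 0.1427] yang -0.0 tilt 0.19 q6 0.12 gap 0.184 F [-0.6  0.4 -2.1]
units [-0.1811  0.0141 -0.0057] twist -0.001
scene crop origin 302 166 scale 3.25
```

View pics/d3.png

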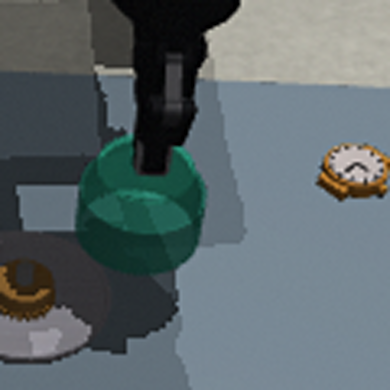

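Dome is held level, foot around 70 mm up. Carry it over the dish.

Call:
{"op": "move_arm", "data": {"deltas": [[-0.04,0.003,0,0,5],[-0.08,0.006,0,0,5],[-0.12,0.01,0,0,5],[-0.15,0.013,0,0,5],[-0.17,0.014,0,0,5],[-0.18,0.014,0,0,5],[-0.18,0.014,0,0,5],[-0.18,0.014,0,0,5]]}}

```text
t: 17.47
tcp_pos: [0.5902, 0.1124, 0.1438]
tool_rot: [0.707, 0.707, -0.0, -0.0]
force: [0.7, -0.5, -0.6]
finger_gap: 0.178
```

```bash
python3 -c "
from h import *
go(.589,.109,.0785,0)"; python3 look.py d4 .589 .109 .06 55 scene
```

```text
t 17.47 tcp [0.5902 0.1124 0.1438] yang -0.0 tilt 0.03 q6 0.0 gap 0.178 F [ 0.7 -0.5 -0.6]
units [-0.0084 -0.0029  0.1631] twist -0.0
scene crop origin 255 184 scale 3.5454545454545454
```

View pics/d4.png

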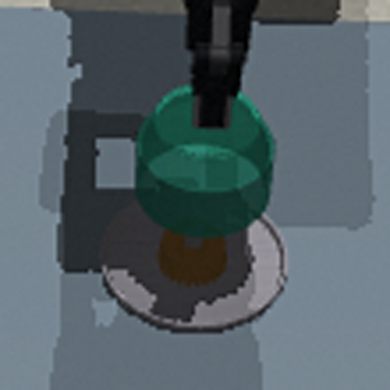

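Call:
{"op": "move_arm", "data": {"deltas": [[-0.01,-0.003,0.015,0,5],[-0.01,-0.003,0.035,0,5],[-0.01,-0.003,0.06,0,5],[-0.01,-0.003,0.09,0,5],[-0.01,-0.003,0.12,0,5],[-0.01,-0.003,0.14,0,5],[-0.01,-0.003,0.15,0,5],[-0.01,-0.003,0.155,0,5]]}}

```text
t: 18.18
tcp_pos: [0.5886, 0.1082, 0.0804]
tool_rot: [0.707, 0.707, -0.001, -0.001]
force: [0.2, 0.2, -0.9]
finger_gap: 0.185
```

```bash
python3 -c "
from h import *
go(.589,.109,.0785,0)"; python3 look.py d5 .589 .109 .06 55 scene
```

```text
t 18.18 tcp [0.5886 0.1082 0.0804] yang 0.0 tilt 0.13 q6 -0.0 gap 0.185 F [ 0.2  0.2 -0.9]
units [0.0021 0.0009 0.0049] twist 0.0
scene crop origin 255 184 scale 3.5454545454545454
```

View pics/d5.png

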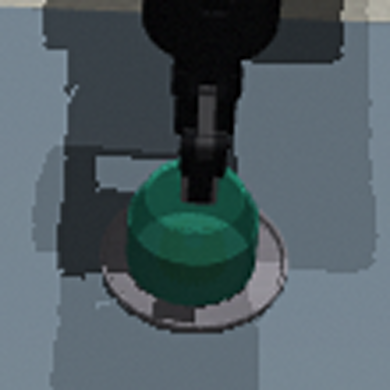

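Call:
{"op": "move_arm", "data": {"deltas": [[0,0,0.003,0,5],[0,0,0.005,0,5],[0,0,0.005,0,5],[0,0,0.005,0,20],[0,0,0.005,0,30],[0,0,0.005,0,40],[0,0,0,0,50],[0,0,-0.02,0,50]]}}

```text
t: 18.9
tcp_pos: [0.5885, 0.1081, 0.0894]
tool_rot: [0.707, 0.707, -0.001, -0.001]
force: [0.3, -0.3, -1.0]
finger_gap: 0.504
```

Call:
{"op": "move_arm", "data": {"deltas": [[0,0,-0.03,0,50],[0,0,-0.06,0,50],[0,0,-0.1,0,60],[0,0,-0.13,0,70],[0,0,-0.15,0,80],[0,0,-0.16,0,100],[0,0,-0.16,0,100],[0,0,-0.16,0,100]]}}

```text
t: 19.57
tcp_pos: [0.5891, 0.1081, 0.154]
tool_rot: [0.707, 0.707, -0.0, -0.0]
force: [0.5, -0.3, -0.7]
finger_gap: 0.999
```

```bash
python3 -c "
from h import *
go(.4455,-.353,.15,0)"; python3 look.py d6 .589 .109 .06 55 scene
```

```text
t 19.57 tcp [0.5891 0.1081 0.154 ] yang 0.0 tilt 0.0 q6 -0.0 gap 0.999 F [ 0.5 -0.3 -0.7]
units [-1.1528 -0.359   0.01  ] twist 0.0
scene crop origin 255 184 scale 3.5454545454545454
```

View pics/d6.png

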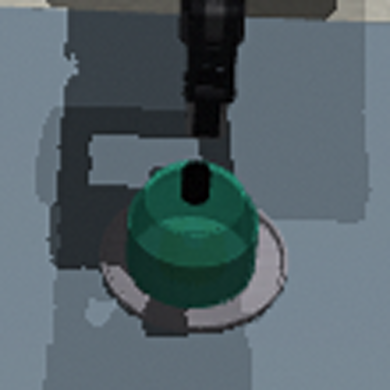

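Call:
{"op": "move_arm", "data": {"deltas": [[-0.04,-0.012,0,0,100],[-0.12,-0.037,0,0,90],[-0.21,-0.065,0,0,80],[-0.3,-0.093,0,0,70],[-0.39,-0.12,0,0,60],[-0.48,-0.15,0,0,60],[-0.57,-0.178,0,0,60],[-0.66,-0.206,0,0,60]]}}

```text
t: 20.28
tcp_pos: [0.5055, -0.1571, 0.153]
tool_rot: [0.707, 0.707, -0.0, -0.001]
force: [0.3, -0.0, 0.6]
finger_gap: 0.6
```

Call:
{"op": "move_arm", "data": {"deltas": [[-0.09,-0.028,0,0,60],[-0.18,-0.055,0,0,60],[-0.27,-0.083,0,0,60],[-0.35,-0.11,0.01,0,60],[-0.42,-0.13,0.04,0,60],[-0.47,-0.143,0.07,0,60],[-0.492,-0.149,0.1,0,60],[-0.492,-0.149,0.11,0,60]]}}

```text
t: 20.95
tcp_pos: [0.4459, -0.3537, 0.1074]
tool_rot: [0.708, 0.706, 0.0, -0.002]
force: [-0.2, 0.8, 0.5]
finger_gap: 0.598
```

```bash
python3 -c "
from h import *
go(.447,-.353,.025,0)"; python3 look.py g1 .447 -.353 .06 45
```

```text
t 20.95 tcp [ 0.4459 -0.3537  0.1074] yang -0.2 tilt 0.18 q6 -0.86 gap 0.598 F [-0.2  0.8  0.5]
units [0.0013 0.0032 0.2061] twist -0.006
top crop origin 396 194 scale 4.333333333333333
scene crop origin 78 144 scale 4.333333333333333
```

View pics/g1.png

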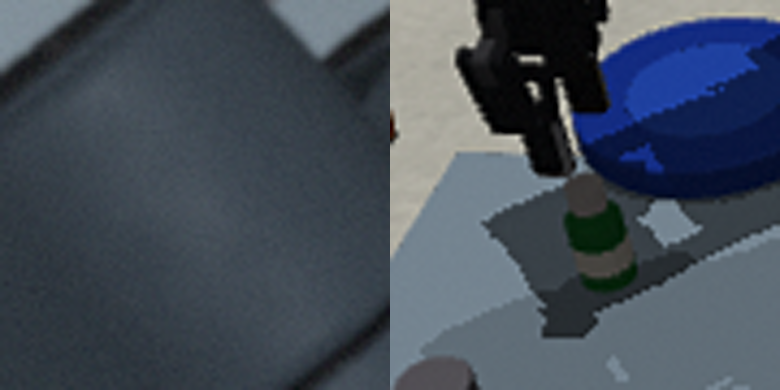

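Run:
```python
from h import *
print(ray("scene",78+(587-390)/4.3333-.5,144+179/4.3333-.5,.069))
u,v=proj("scene",(.446,-.3535,.1));print((u-78)*4.33+390,(v-144)*4.33)
```

```text
[ 0.44100418 -0.35297681  0.069     ]
567.5490874965685 138.29934196788992
```

Call:
{"op": "move_arm", "data": {"deltas": [[0.001,0,0.03,0,70],[0.001,0,0.07,0,70],[0.001,0,0.11,0,70],[0.001,0,0.15,0,70],[0.001,0,0.18,0,70],[0.001,0,0.2,0,70],[0.001,0,0.206,0,70],[0.001,0,0.206,0,60]]}}

```text
t: 21.72
tcp_pos: [0.4474, -0.3514, 0.0272]
tool_rot: [0.707, 0.707, 0.0, -0.001]
force: [-0.7, -0.4, -0.0]
finger_gap: 0.601
```

Call:
{"op": "move_arm", "data": {"deltas": [[0,0,0,0,50],[0,0,0,0,40],[0,0,0,0,30],[0,0,0,0,20],[0,0,0,0,20],[0,0,0,0,20],[0,0,0,0,20],[0,0,0,0,20]], "force": 40}}

```text
t: 22.38
tcp_pos: [0.4477, -0.3528, 0.0285]
tool_rot: [0.707, 0.707, -0.0, 0.001]
force: [-0.7, 0.7, 5.9]
finger_gap: 0.359
```

Call:
{"op": "move_arm", "data": {"deltas": [[0,0,-0.02,0,20],[0,0,-0.06,0,20],[0,0,-0.1,0,20],[0,0,-0.15,0,20],[0,0,-0.2,0,20],[0,0,-0.24,0,20],[0,0,-0.27,0,20],[0,0,-0.28,0,20]]}}

```text
t: 23.05
tcp_pos: [0.4479, -0.3531, 0.1418]
tool_rot: [0.707, 0.707, -0.0, 0.002]
force: [-0.8, -0.6, 0.3]
finger_gap: 0.358
```

```bash
python3 -c "
from h import *
go(.598,-.0055,.13,0)"; python3 look.py g2 .447 -.353 .1 45 scene
```

```text
t 23.05 tcp [ 0.4479 -0.3531  0.1418] yang -0.0 tilt 0.22 q6 -0.86 gap 0.358 F [-0.8 -0.6  0.3]
units [0.869  0.3751 0.0279] twist -0.0
scene crop origin 74 131 scale 4.333333333333333
```

View pics/g2.png

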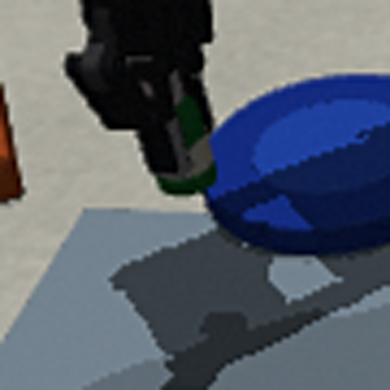

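Call:
{"op": "move_arm", "data": {"deltas": [[0.04,0.017,0,0,20],[0.11,0.047,0,0,20],[0.19,0.08,0,0,20],[0.27,0.116,0,0,20],[0.35,0.15,0,0,20],[0.43,0.185,0,0,20],[0.51,0.22,0,0,20],[0.59,0.255,0,0,20]]}}

```text
t: 23.77
tcp_pos: [0.549, -0.1144, 0.1385]
tool_rot: [0.707, 0.707, -0.0, -0.001]
force: [0.7, -0.2, -0.4]
finger_gap: 0.358
```

Call:
{"op": "move_arm", "data": {"deltas": [[0.08,0.035,0,0,20],[0.15,0.065,0,0,20],[0.21,0.09,0,0,20],[0.255,0.11,0.01,0,20],[0.279,0.12,0.04,0,20],[0.279,0.12,0.08,0,20],[0.279,0.12,0.12,0,20],[0.279,0.12,0.15,0,20]]}}

```text
t: 24.43
tcp_pos: [0.5957, -0.0046, 0.0769]
tool_rot: [0.707, 0.707, -0.001, -0.001]
force: [0.1, -0.4, -0.3]
finger_gap: 0.358
```

```bash
python3 -c "
from h import *
go(.598,-.0055,.0295,0)"; python3 look.py g3 .598 -.0055 .06 45 scene
```

```text
t 24.43 tcp [ 0.5957 -0.0046  0.0769] yang 0.0 tilt 0.21 q6 -0.19 gap 0.358 F [ 0.1 -0.4 -0.3]
units [-0.0023  0.0062  0.1184] twist 0.0
scene crop origin 212 194 scale 4.333333333333333
```

View pics/g3.png

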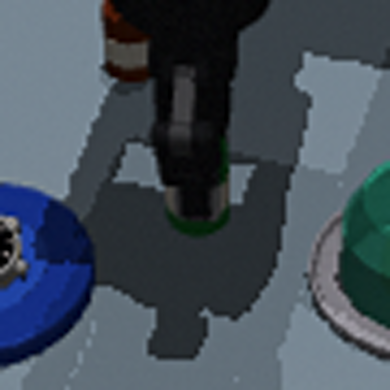

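Call:
{"op": "move_arm", "data": {"deltas": [[-0.002,0.005,0.02,0,20],[-0.002,0.005,0.05,0,20],[-0.002,0.005,0.075,0,20],[-0.002,0.005,0.095,0,20],[-0.002,0.005,0.107,0,20],[-0.002,0.005,0.113,0,20],[-0.002,0.005,0.116,0,20],[-0.002,0.005,0.116,0,20]]}}

```text
t: 25.15
tcp_pos: [0.5993, -0.0055, 0.0331]
tool_rot: [0.707, 0.707, 0.0, 0.0]
force: [-0.4, 0.3, 0.2]
finger_gap: 0.358
```

```bash
python3 -c "
from h import *
go(.598,-.0055,.0285,0)"; python3 look.py g4 .598 -.0055 .03 35 scene
```

```text
t 25.15 tcp [ 0.5993 -0.0055  0.0331] yang 0.0 tilt 0.01 q6 -0.2 gap 0.358 F [-0.4  0.3  0.2]
units [-0.0001 -0.0033  0.0115] twist 0.0
scene crop origin 222 214 scale 5.571428571428571
```

View pics/g4.png

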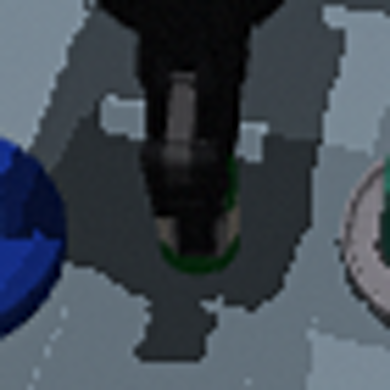

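Call:
{"op": "move_arm", "data": {"deltas": [[0,0,0.005,0,20],[0,0,0.01,0,20],[0,0,0.012,0,20],[0,0,0.012,0,20],[0,0,0.012,0,20],[0,0,0.012,0,45],[0,0,0.012,0,60],[0,0,0.012,0,70]]}}

```text
t: 25.87
tcp_pos: [0.5992, -0.0055, 0.0282]
tool_rot: [0.707, 0.707, -0.0, -0.0]
force: [-0.2, -0.5, -0.2]
finger_gap: 0.697
```

Call:
{"op": "move_arm", "data": {"deltas": [[0,0,0.012,0,80],[0,0,-0.02,0,85],[0,0,-0.06,0,85],[0,0,-0.11,0,85],[0,0,-0.16,0,85],[0,0,-0.21,0,85],[0,0,-0.24,0,80],[0,0,-0.24,0,80]]}}

```text
t: 26.53
tcp_pos: [0.6012, -0.0058, 0.1277]
tool_rot: [0.707, 0.707, 0.002, 0.003]
force: [0.7, -0.4, -0.6]
finger_gap: 0.795
```

```bash
python3 -c "
from h import *
go(.430,-.187,.1,0)"; python3 look.py g5 .598 -.0055 .03 45 scene
```

```text
t 26.53 tcp [ 0.6012 -0.0058  0.1277] yang 0.0 tilt 0.37 q6 -0.2 gap 0.795 F [ 0.7 -0.4 -0.6]
units [-0.4529 -0.4285  0.0671] twist 0.0
scene crop origin 212 204 scale 4.333333333333333
```

View pics/g5.png

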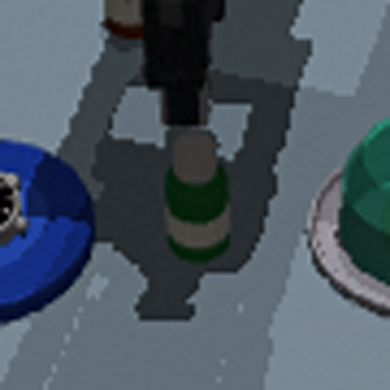

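Call:
{"op": "move_arm", "data": {"deltas": [[-0.03,-0.028,0,0,80],[-0.09,-0.085,0,0,80],[-0.16,-0.15,0,0,80],[-0.23,-0.217,0,0,80],[-0.3,-0.283,0.01,0,80],[-0.37,-0.35,0.03,0,80],[-0.43,-0.406,0.06,0,80],[-0.453,-0.426,0.1,0,80]]}}

```text
t: 27.25
tcp_pos: [0.4259, -0.1885, 0.0836]
tool_rot: [0.708, 0.706, -0.0, -0.001]
force: [0.8, -0.4, 0.4]
finger_gap: 0.802
```

```bash
python3 -c "
from h import *
go(.43,-.187,.016,0)"; python3 look.py l1 .43 -.187 .05 45 scene
```

```text
t 27.25 tcp [ 0.4259 -0.1885  0.0836] yang -0.2 tilt 0.11 q6 -0.65 gap 0.802 F [ 0.8 -0.4  0.4]
units [0.0036 0.0106 0.1691] twist -0.006
scene crop origin 146 145 scale 4.333333333333333
```

View pics/l1.png

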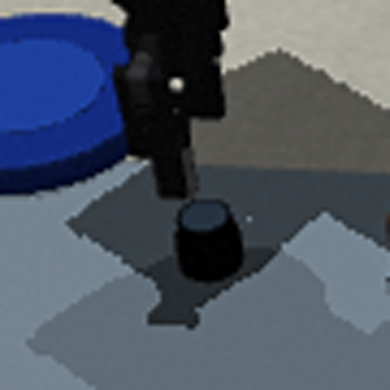

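Run:
```python
from h import *
print(ray("scene",146+206/4.3333-.5,145+218/4.3333-.5,.038))
go(.43,-.187,.016,0)
```

```text
[ 0.43065821 -0.18500769  0.038     ]
t 27.3 tcp [ 0.4244 -0.1881  0.081 ] yang -0.3 tilt 0.41 q6 -0.65 gap 0.796 F [-0.1  0.3 -2.6]
units [0.0022 0.0149 0.1624] twist -0.009
```

Call:
{"op": "move_arm", "data": {"deltas": [[0.002,0.004,0.02,0,80],[0.002,0.004,0.05,0,80],[0.002,0.004,0.08,0,80],[0.002,0.004,0.1,0,80],[0.002,0.004,0.12,0,80],[0.002,0.004,0.13,0,80],[0.002,0.004,0.13,0,80],[0.002,0.004,0.13,0,80]]}}

```text
t: 27.97
tcp_pos: [0.4307, -0.1856, 0.0322]
tool_rot: [0.707, 0.707, 0.0, -0.0]
force: [-0.2, -0.4, -0.2]
finger_gap: 0.803
```

```bash
python3 -c "
from h import *
go(.43,-.1865,.016,0)"
```

```text
t 27.97 tcp [ 0.4307 -0.1856  0.0322] yang 0.0 tilt 0.01 q6 -0.65 gap 0.803 F [-0.2 -0.4 -0.2]
units [-0.0024 -0.0017  0.0405] twist 0.001
```

Call:
{"op": "move_arm", "data": {"deltas": [[0,0,0.015,0,80],[0,0,0.03,0,80],[0,0,0.038,0,80],[0,0,0.04,0,80],[0,0,0.04,0,60],[0,0,0.04,0,40],[0,0,0.04,0,30],[0,0,0.04,0,30]], "force": 40}}

```text
t: 28.63
tcp_pos: [0.4305, -0.1859, 0.0167]
tool_rot: [0.707, 0.707, -0.0, 0.0]
force: [-0.7, -0.2, 2.4]
finger_gap: 0.428
```

Call:
{"op": "move_arm", "data": {"deltas": [[0,0,0,0,30],[0,0,0,0,30],[0,0,0,0,30],[0,0,-0.02,0,30],[0,0,-0.05,0,30],[0,0,-0.09,0,30],[0,0,-0.12,0,30],[0,0,-0.13,0,30]]}}

```text
t: 29.3
tcp_pos: [0.4312, -0.1863, 0.0699]
tool_rot: [0.707, 0.707, 0.0, 0.001]
force: [0.4, -0.1, -0.2]
finger_gap: 0.424
```

```bash
python3 -c "
from h import *
go(.616,-.2345,.07,0)"; python3 look.py l2 .43 -.187 .07 45 scene
```

```text
t 29.3 tcp [ 0.4312 -0.1863  0.0699] yang 0.0 tilt 0.17 q6 -0.65 gap 0.424 F [ 0.4 -0.1 -0.2]
units [-0.1205  0.4619  0.0011] twist 0.0
scene crop origin 145 139 scale 4.333333333333333
```

View pics/l2.png

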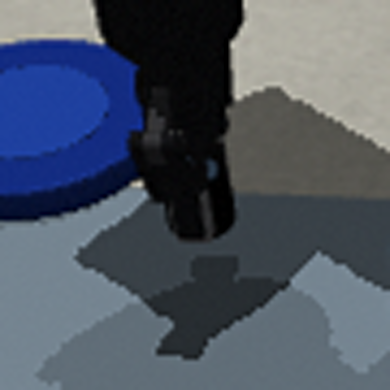

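Call:
{"op": "move_arm", "data": {"deltas": [[-0.01,0.03,0,0,30],[-0.025,0.09,0,0,30],[-0.045,0.17,0,0,30],[-0.065,0.25,0,0,30],[-0.085,0.33,0,0,30],[-0.105,0.4,0,0,30],[-0.119,0.45,0.01,0,30],[-0.12,0.462,0.04,0,30]]}}

```text
t: 30.02
tcp_pos: [0.6205, -0.2362, 0.0533]
tool_rot: [0.707, 0.707, 0.001, 0.005]
force: [0.0, 0.0, -0.8]
finger_gap: 0.425
```

Call:
{"op": "move_arm", "data": {"deltas": [[0,0,0.02,0,30],[0,0,0.04,0,30],[0,0,0.06,0,30],[0,0,0.07,0,30],[0,0,0.075,0,30],[0,0,0.075,0,30],[0,0,0.075,0,30],[0,0,0.075,0,30]]}}

```text
t: 30.68
tcp_pos: [0.6155, -0.2341, 0.0229]
tool_rot: [0.707, 0.707, 0.0, 0.0]
force: [0.4, -0.7, -0.9]
finger_gap: 0.422
```

```bash
python3 -c "
from h import *
go(.616,-.2345,.017,0)"
```

```text
t 30.68 tcp [ 0.6155 -0.2341  0.0229] yang -0.0 tilt 0.06 q6 -0.53 gap 0.422 F [ 0.4 -0.7 -0.9]
units [-0.0009  0.0013  0.0148] twist -0.0
```

Call:
{"op": "move_arm", "data": {"deltas": [[0,0,0.005,0,30],[0,0,0.01,0,30],[0,0,0.014,0,30],[0,0,0.016,0,30],[0,0,0.016,0,30],[0,0,0.016,0,50],[0,0,0.014,0,65],[0,0,0.012,0,75]]}}

```text
t: 31.35
tcp_pos: [0.6152, -0.2338, 0.0173]
tool_rot: [0.707, 0.707, -0.0, -0.0]
force: [0.4, -0.7, -0.2]
finger_gap: 0.744
```

Call:
{"op": "move_arm", "data": {"deltas": [[0,0,-0.01,0,80],[0,0,-0.05,0,80],[0,0,-0.11,0,80],[0,0,-0.18,0,80],[0,0,-0.26,0,80],[0,0,-0.33,0,80],[0,0,-0.38,0,80],[0,0,-0.4,0,80]]}}

```text
t: 32.02
tcp_pos: [0.6171, -0.2348, 0.1817]
tool_rot: [0.707, 0.707, 0.001, 0.003]
force: [-0.1, -0.0, 0.0]
finger_gap: 0.803
```

```bash
python3 -c "
from h import *
go(.35,-.3,.25,0)"
```

```text
t 32.02 tcp [ 0.6171 -0.2348  0.1817] yang 0.0 tilt 0.4 q6 -0.53 gap 0.803 F [-0.1 -0.   0. ]
units [-0.1635 -0.6666 -0.1741] twist 0.0
```

Call:
{"op": "move_arm", "data": {"deltas": [[-0.03,-0.03,-0.05,0,80],[-0.08,-0.08,-0.1,0,80],[-0.14,-0.14,-0.15,0,80],[-0.2,-0.2,-0.17,0,80],[-0.27,-0.27,-0.17,0,80],[-0.34,-0.34,-0.17,0,80],[-0.41,-0.41,-0.17,0,80],[-0.48,-0.46,-0.17,0,80]]}}

```text
t: 32.68
tcp_pos: [0.4285, -0.4262, 0.2447]
tool_rot: [0.707, 0.707, 0.0, -0.001]
force: [-0.8, 0.5, -0.5]
finger_gap: 0.801
```

```bash
python3 look.py f1 .6 0 .03 190
python3 - <<'E'
import cv2,numpy as np
for n in("top","scene"):
    p=np.load(f"pics/{n}_f1.npz")['p'];c=p[130:300,60:500] if n=="top" else p[170:300,40:480]
    cv2.imwrite(f"pics/f1{n}.png",cv2.resize(c[:,:,::-1],None,fx=1.8,fy=1.8,interpolation=cv2.INTER_CUBIC))
E
```

```text
top crop origin 107 0 scale 1.0263157894736843
scene crop origin 70 60 scale 1.0263157894736843
```

View pics/f1top.png

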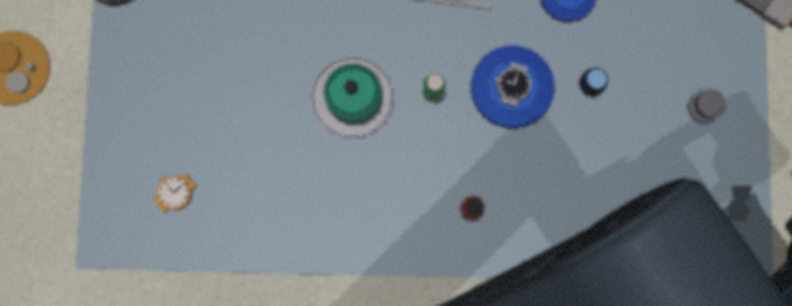

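View pics/f1scene.png

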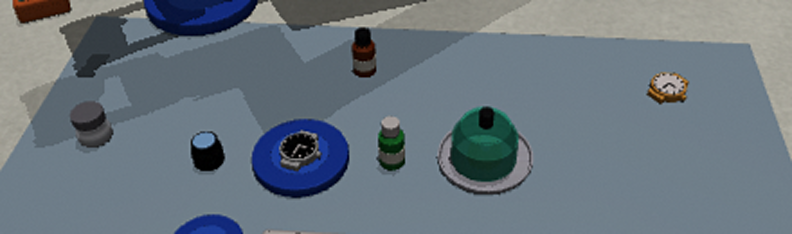

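Run:
```python
from h import *
g={}
T=dict(cush=((512,86),.008),watch=((514,83),.013+.016),dish=((353,97),.006),knob=((351,87),.084),cap=((435,84),.069),lens=((598,79),.038),gold=((174,191),.013),amb=((473,208),.069))
S=dict(watch=((298,149),.029),knob=((486,112),.084-.001),cap=((390,124),.069),lens=((204,139),.038),amb=((363,33),.069),gold=((668,87),.013))
for n,D,o in(("top",T,(60,130)),("scene",S,(40,170))):
    for k,((u,v),z) in D.items():
        g[n,k]=ray(n,o[0]+u/1.8-.5,o[1]+v/1.8-.5,z)[:2]
    Z=np.load(f"pics/{n}_f1.npz");C=cloud(n,Z['d'])
    # blue cushion by colour, top plane
    c=blob(Z['p'],[108,150,60],[125,255,255],(318,150,56,56) if n=="top" else (172,228,70,54));g[n,'cush']=np.array(fitpl(n,c,.012)[0])
    c=blob(Z['p'],[115,0,90],[180,40,255],(225,155,60,60) if n=="top" else (275,230,70,55));g[n,'dish']=np.array(fitpl(n,c,.009)[0])
    c,d=g[n,'cush'],g[n,'dish'];e=(d-c)/np.linalg.norm(d-c);nn=np.array([-e[1],e[0]])
    print(n,'cd',np.linalg.norm(d-c).round(4))
    for k in('watch','cap','lens','knob'):
        r=g[n,k]-c;print(k,g[n,k].round(4),'along',(r@e).round(4),'off',(r@nn).round(4),'to dish',np.linalg.norm(g[n,k]-d).round(4))
    print({k:g[n,k].round(3).tolist() for k in('amb','gold','cush','dish')})
```

```text
top cd 0.2293
watch [ 0.6059 -0.1209] along 0.0004 off -0.0022 to dish 0.2289
cap [ 0.594 -0.008] along 0.1139 off 0.0001 to dish 0.1154
lens [ 0.6125 -0.2374] along -0.1162 off 0.0012 to dish 0.3456
knob [0.5843 0.1057] along 0.228 off 0.0001 to dish 0.0013
{'amb': [0.426, -0.062], 'gold': [0.444, 0.353], 'cush': [0.604, -0.122], 'dish': [0.584, 0.107]}
scene cd 0.23
watch [ 0.6138 -0.1203] along -0.0001 off -0.008 to dish 0.2303
cap [ 0.6027 -0.0071] along 0.1136 off -0.0059 to dish 0.1165
lens [ 0.6134 -0.2355] along -0.115 off 0.0016 to dish 0.345
knob [0.5888 0.1062] along 0.2277 off -0.0011 to dish 0.0026
{'amb': [0.433, -0.062], 'gold': [0.452, 0.353], 'cush': [0.606, -0.121], 'dish': [0.588, 0.108]}
```

Run:
```python
from h import *
for n,b in(("scene",(190,238,34,34)),("top",(330,160,34,34))):
    p=np.load(f"pics/{n}_f1.npz")['p'];c=blob(p,[0,0,0],[180,255,70],b);(u,v),r=cv2.minEnclosingCircle(c);M=cv2.fitEllipse(c)
    print(n,M,cv2.contourArea(c),ray(n,*M[0],.029).round(4))
    x,y,w,h=b;cv2.imwrite(f"pics/fw_{n}.png",cv2.resize(p[y-10:y+h+10,x-20:x+w+30,::-1],None,fx=8,fy=8,interpolation=cv2.INTER_CUBIC))
```

```text
scene ((205.44728088378906, 250.8061065673828), (12.603321075439453, 18.263822555541992), 77.12439727783203) 177.0 [ 0.6093 -0.1203  0.029 ]
top ((345.3432312011719, 176.07293701171875), (13.1154146194458, 13.54380989074707), 117.00247955322266) 137.0 [ 0.6047 -0.1216  0.029 ]
```

View pics/fw_scene.png

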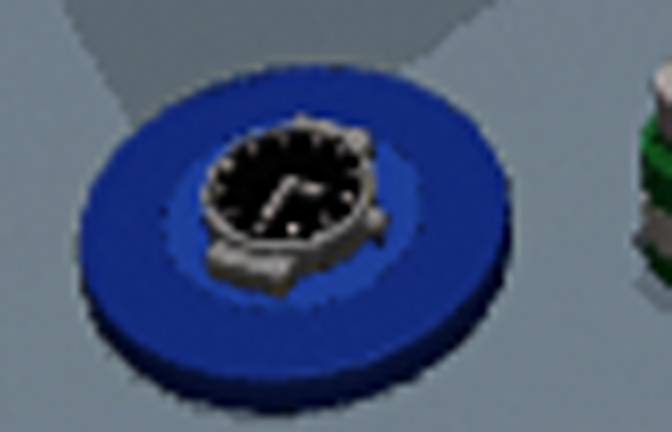

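```bash
python3 -c "
from h import *
s=manip.sense();print(s['t'],s['tcp_pos'],abs(s['qd']).max());print(manip.sign_off())"
```

```text
32.7833 [ 0.42784532 -0.430136    0.24472699] 0.07286254398615065
the job is handed in; nothing more can be done
None
```

I set out the whole row as asked and handed the job in at 32.8 s, with the arm clear of everything. My last camera checks put every item within tolerance; sign-off reports no verdict.

| Check | Top camera | Scene camera |
|---|---|---|
| Cushion to dish (230 mm given) | 229 mm | 230 mm |
| Watch from cushion centre | about 1 mm | about 3 mm |
| Dome knob from dish centre | 1 mm | 3 mm |
| Bottle from cushion / from dish | 114 / 115 mm | 114 / 117 mm |
| Bottle off the row line | 0 mm | 6 mm |
| Loupe from cushion | 116 mm | 115 mm |
| Loupe off the row line | 1 mm | 2 mm |

- **Disagreement between cameras:** the two views differed by 1–9 mm in x. The first grasp and the finger position matched the scene camera, so I aimed by that one.
- **One rough reading:** my first reading of the watch, picked by eye, gave 8 mm off in the scene view. The dial outline, measured from its dark area, gave the 3 mm above.
- **Barrel under the dome:** I checked it by eye only before the dome went on. It looked within about 1 mm of centre, and I did not measure it afterwards.
- **Bystanders:** the gold watch and the amber bottle show where they were, within the 2–4 mm measuring error.

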